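Gauge the air cushion of a sole press

ROBOT

A 6-joint arm with a two-finger parallel gripper is mounted at the origin on the work surface. World frame = base frame: x ahead of the robot, y to its left, z up, the work surface at z = 0. Lengths are in m, angles in rad, forces in N, time in s.
With the tool pointing down it reaches from about 0.35 to 0.725 m from the base axis. Payload 6 kg.
Tool frame: the origin (TCP) lies on the centre line of the jaws, within the pads' length; the fingertips stand 25 mm ahead of it and the grasp point (between the pads) lies 6 mm ahead of it; x points along the fingers, y is the direction in which the jaws open and shut, and the axes are right-handed (so a half turn about x gives the same grasp; the last joint's range is limited). The gripper opens to 85 mm and grips with 20 to 120 N. Pads are 22 mm wide; open, the fingers measure 114 mm over their backs; the gripper's body (76 mm by 85 mm) begins 54 mm behind the grasp point. The pads swing forward as they close: fully open they stand 13 mm farther back than shut.
Start: joints at [1.671, 0.04, 0.085, 0, -1.615, -0.334], TCP at [0.139, 0.584, 0.256] pointing down, gripper open.
Joint ranges: [-2.56, 2.56], [-1.29, 2.01], [-1.08, 1.49], [-3.29, 1.98], [-2.81, -0.18], [-2.99, 2.99]. Speed limits (rad/s): [2.57, 2.57, 3.01, 3.14, 3.14, 3.14].

INTERFACE

Orientations are given as a unit quaternion [w, x, y, z].
In Python, from bench import ctrl gives the robot as it stands. The module is installed in compiled form; this text tells all that it offers.
- The arm moves only by the tool arm_command, never from a script. Its argument "plan" is a list of rows, each an object with "offset": the shift along the tool's x, y, z in cm, a list of three; "turn": the turn, a rotation vector about the tool's x, y, z in degrees, a list of three; "claw": the finger opening in cm, from 0 to 8.54. A call has 1 to 20 rows; each row is the pose to reach, as a shift and turn from the pose commanded when the call began, along the tool's axes at that moment; what a row does not reach only later rows make up. A row lasts 1/8 s, in which the tool goes at most 62.5 mm and 10.7 degrees, less where a joint would pass 70% of its speed; a pose out of reach is approached as far as the arm can. A call with a gripper value outside its range is refused whole. The fingers move at their own pace and stop on an object; "squeeze" is the grip in N (left out, the last holds). Time passes only in rows, so rows that repeat a pose let the fingers close. It gives the time, the measured TCP pose, the force and the opening at its end, in the units of the state.
- ctrl.observe(): the state, without advancing time (a new reading comes with each control period).
- ctrl.snapshot(name): name is "scene" or "top" or "wrist"; returns a dict with "frame" (400x640x3 uint8, blue, green, red), "fx", "fy", "cx", "cy" (pixels), "D" ([k1, k2, p1, p2, k3] as OpenCV has them; the pictures are not rectified), "world_from_camera" (4x4, takes a point from camera to world coordinates). Camera axes: x right, y down, z forward; pixel columns grow to the right and rows downward; lengths in m; the calibration is good to about 2 mm. A picture is of the moment at which its call begins. There is no depth.
- ctrl.job_done(): hands the job in, once; it reports no verdict.
Trained networks look in a picture, given as the dict that the camera call returned (one of the last four; its "shot" number tells which), for a name from the list of things; names that differ only in an ending like _2 or _b are one class to them, and where a whole thing is asked for, a point or a joint stands for the part that bears it (a point fixed in the world has none). Each returns a list of dicts, best first, with "conf" (0 to 1); they miss things now and then, are a little off and sometimes report something else, mostly with a low value. They report only what shows in the picture. A call takes as long as a camera call. They do not tell look-alikes from the thing itself.
- ctrl.find_in(picture, query): "xyz" ([x, y, z] in m, in world coordinates, good to about 4 mm: the middle of the surface that is visible of it).
- ctrl.mark_of(picture, query): "xyz" ([x, y, z] in m, in world coordinates, good to about 4 mm: a listed point, or the origin of a listed thing).
The state is a dict: "time_s": time; "joint_pos": joint angles; "joint_velocities": joint speeds; "joint_torque": joint torques, N m; "ee_pos": TCP position; "eef_rot": TCP orientation; "ft_force": force on the tool from outside, world axes, zero at the start; "wrist_torque": the same for the moment, N m; "gripper_width": finger opening in m.
Only numpy, scipy, OpenCV 4.12 (cv2) and the standard library are available. Lean on these libraries where they do the work, as an engineer would, in place of code of your own. Each camera call takes 0.05 s, during which the arm holds its last target. There are 200 camera calls.

TASK

One of the two air cushions of the sole press has gone flat and its valve will not move the gauge's rod. Take the pencil gauge from its rest and press its sprung bell mouth straight onto the valve stem of the cushion that still holds air, firmly but without driving the bell to its stop, and hold it there a moment until the rod has been pushed out and stands still. Then lay the gauge back in the middle of its rest, the way it lay, with the rod still showing its reading; keep the fingers off the rod and leave the other things where they are.

Things in the scene. Friction and masses are not known exactly. Their poses are not given: they have to be found in the camera images.
- press: Green housing 224 mm wide (y), 160 deep, 105 high (114 with the two black cushions on top), fixed. Origin: centre of the underside; z up, x towards its sloped front, which faces away from the robot. Two alike brass valve stems 110 mm apart stand square out of that slope, rising 35 degrees above level (axis 0.819, 0, 0.574 here), each screwed out by its own amount. Either may be live.
- valve_left (a point): Point on the axis of the stem on the press's +y side, 4 mm off the slope. z = stem axis, out and up; y = the press's y. The face of the hard 32 mm seat washer lies 0 to 18 mm out along z from here: not reported, feel for it. The 8 mm stem ends 20 mm beyond that face; the pin in its tip pushes with 5 to 8 N if live, 1 N if flat, over the gauge's last 12 mm before the bell meets the washer.
- valve_right (a point): The same for the stem on the press's -y side.
- gauge: Steel pencil gauge, 160 g: a square bar 18 x 18 x 94 mm (x -44 to +50) with a round sprung bell mouth at the -x end and the read-out rod at the +x end; 136 mm long over all with the rod in. Origin: middle of the underside; x runs along it from mouth to rod, z up as it lies. Its axis is 9 mm above the origin.
- gauge_mouth (a point): Centre of the bell's open mouth (bell not pushed back), on the axis, 80 mm from the middle in -x. Rim 26 mm across outside; the mouth is 18 mm inside, narrowing within 8 mm to an 11 mm bore, 36 mm deep. A sprung plunger 8 mm inside needs more than 4 N to move, and drives the rod. Axes as the gauge's.
- gauge_grip (a point): Middle of the ribbed part of the square bar, on the axis: where to hold it, across its 18 mm width. Axes as the gauge's.
- bell_spring (a joint): How far the gauge's bell mouth is pushed back along the gauge against its spring (3.5 N per mm), in m: 0 free, 0.0085 at its stop. With the rim on the washer, 1.2 mm or more seals it (about 4 N beyond the pin's push); 8 mm is rammed.
- gauge_rod (a joint): How far the white rod has come out of the gauge's +x end, in m: 0 in, at most 0.037. It moves three times as far as the plunger and stays out by friction when the gauge is taken off. On the live valve it comes out some 10 to 35 mm, by the hidden pressure; on the flat one it stays at 0.
- gauge_bar: The white rod, a 7 mm square bar with a 10 mm square end cap; the cap's face is 56 mm from the gauge's middle when in. Not to be touched by the fingers. Origin and axes are the gauge's, shifted along with the rod.
- rest: Dark wooden rest, fixed: a foot 125 x 62 x 8 mm and two notched uprights 10 mm thick at x = -32 and +32 mm (54 mm free between them); notch floor 30 mm above the bench, notches 24 mm wide, 14 mm deep. Origin: centre of the underside; x along the gauge as it lies: its middle over the rest's middle, its axis 39 mm above the bench, its mouth towards -x.
- wax_puck: Yellow wax puck, 38 mm across, 24 mm high. Origin: centre of the underside. A bystander.
- thread_spool: Wooden spool, 34 mm across, 40 mm high, standing. Origin: centre of the underside. A bystander.
- wax_block: Wax block 50 x 35 x 30 mm. Origin: centre of the underside. A bystander.
- glue_tin: Steel tin 72 mm across, 85 mm high. Origin: centre of the underside. A bystander.
- cobbler_hammer: Hammer 240 mm long, lying along its x. A bystander.
- bristle_brush: Brush 200 mm long, lying along its x. A bystander.
- paper_roll: Cardboard roll 56 mm across, 110 mm high, standing. Origin: centre of the underside. A bystander.
- heel_block: Black rubber heel, about 60 x 60 mm, 22 mm high. Origin: centre of the underside. A bystander.
There are look-alikes about, which are no part of the job. There is more than one size of the gauge; the job needs the largest. Leave any green look-alike of the rest alone.

How it is judged:
By the outcome, as a careful person would: the job done as asked, in the order asked, and still so for the second after the job is handed in, with the robot touching nothing.
It also fails if it takes over 61 s, if anything falls off the work surface, if the arm or the gripper's body presses on something with over 40 N, if the wrist force passes 120 N, or if a joint passes its speed limit or range.

## Working session

There is one attempt and no reset: what is moved stays moved. The work goes in short steps, Python scripts to look and compute and a tool call to move; the robot and the scene stay as the last step left them, time stands still between calls to the robot, and variables do not carry over. Pictures are saved under pics/ and viewed, about 8 in all and at most 12, crops included, and the job is handed in when it is done.

Besides the shell and the picture viewer there is one more tool, called after "Request:" in YAML: its name, and indented under it one key for each argument. arm_command: Moves the arm, as the interface text tells. Its arguments: {"type":"object","properties":{"plan":{"type":"array","items":{"type":"object","properties":{"offset":{"type":"array","items":{"type":"number"}},"turn":{"type":"array","items":{"type":"number"}},"claw":{"type":"number"}}}},"squeeze":{"type":"number"}},"required":["plan"]}

```bash
mkdir -p pics; python3 - <<'E'
from bench import ctrl
import cv2,numpy as np
o=ctrl.observe(); print({k:np.round(v,3).tolist() for k,v in o.items()})
ims=[]
for n in("scene","top"):
    s=ctrl.snapshot(n); cv2.imwrite(f"pics/{n}1.png",s["frame"])
    print(n,np.round(s["world_from_camera"],3).tolist(),s["fx"],s["cx"],s["cy"])
    for q in ["press","valve_left","valve_right","gauge","gauge_mouth","gauge_grip","rest"]:
        print(q,[(np.round(d["xyz"],3).tolist(),round(d["conf"],2)) for d in ctrl.mark_of(s,q)[:5]])
E
```

```text
{'time_s': 0.0, 'joint_pos': [1.671, 0.041, 0.084, -0.0, -1.616, -0.334], 'joint_velocities': [-0.001, 0.001, 0.0, -0.002, -0.001, -0.0], 'joint_torque': [0.002, -36.821, 34.741, 6.932, -0.005, 0.0], 'ee_pos': [0.139, 0.583, 0.255], 'eef_rot': [0.082, -0.702, 0.083, 0.702], 'ft_force': [1.972, 0.108, 0.209], 'wrist_torque': [0.008, 0.007, -0.026], 'gripper_width': 0.085}
scene [[-0.562, 0.568, -0.601, 1.155], [0.827, 0.38, -0.414, 0.432], [-0.007, -0.73, -0.684, 0.784], [0.0, 0.0, 0.0, 1.0]] 409.23150195460227 318.2743163786193 197.59637157705882
press [([0.495, 0.198, 0.001], 0.85)]
valve_left [([0.543, 0.256, 0.065], 0.77), ([0.485, -0.17, 0.028], 0.73), ([0.484, -0.16, 0.035], 0.34), ([0.496, 0.193, 0.004], 0.28)]
valve_right [([0.56, 0.151, 0.064], 0.84), ([0.399, -0.435, 0.001], 0.3)]
gauge [([0.428, -0.029, 0.001], 0.76), ([0.309, -0.259, -0.001], 0.69), ([0.481, -0.165, 0.028], 0.6), ([0.659, -0.008, -0.001], 0.25)]
gauge_mouth [([0.364, -0.235, 0.011], 0.67), ([0.392, 0.026, 0.011], 0.58), ([0.414, -0.192, 0.04], 0.5)]
gauge_grip [([0.485, -0.158, 0.037], 0.7), ([0.305, -0.26
[... 287 characters left out ...]
9098724
press [([0.488, 0.195, -0.003], 0.71), ([0.587, 0.389, 0.0], 0.42), ([0.401, -0.432, -0.002], 0.41)]
valve_left [([0.542, 0.257, 0.068], 0.92)]
valve_right [([0.558, 0.152, 0.066], 0.58), ([0.76, -0.191, -0.0], 0.55)]
gauge [([0.426, -0.026, 0.001], 0.76), ([0.487, -0.161, 0.031], 0.66), ([0.307, -0.262, -0.0], 0.53), ([0.487, 0.196, 0.001], 0.42)]
gauge_mouth [([0.41, -0.19, 0.038], 0.84), ([0.363, -0.234, 0.012], 0.62), ([0.49, 0.197, -0.002], 0.53), ([0.394, 0.026, 0.016], 0.48)]
gauge_grip [([0.428, -0.028, 0.008], 0.71), ([0.48, -0.161, 0.038], 0.65), ([0.305, -0.256, 0.007], 0.54), ([0.556, 0.154, 0.066], 0.15)]
rest [([0.481, -0.165, 0.0], 0.62), ([0.76, -0.381, 0.001], 0.55)]
```

View pics/scene1.png

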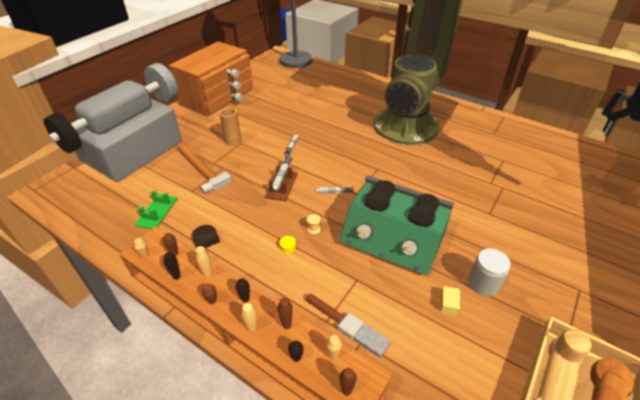

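View pics/top1.png

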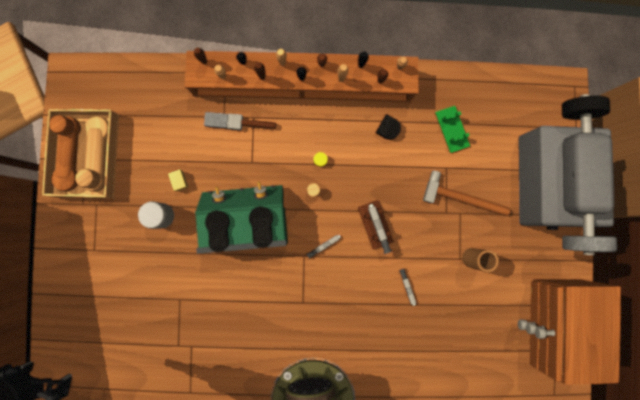

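The scene picture shows the green press at about (398,222), slope towards +x. The gauge lies in the brown rest at (285,165), and a green look-alike of the rest is at (157,210). Small gauges lie loose at top-view pixels (324,246) and (408,287). I'll go above the gauge for a close look.

```bash
cat > h.py <<'E'
from bench import ctrl
import numpy as np, cv2
from scipy.spatial.transform import Rotation as R
def pose():
    o=ctrl.observe(); q=o["eef_rot"]; return np.array(o["ee_pos"]),R.from_quat([q[1],q[2],q[3],q[0]]),o
def rot(x,y):  # columns tool x,y,z
    x=np.array(x,float);x/=np.linalg.norm(x);y=np.array(y,float);y-=x*(x@y);y/=np.linalg.norm(y)
    return R.from_matrix(np.c_[x,y,np.cross(x,y)])
def move(p,Rt,start=None):
    p0,R0=start or pose()[:2]
    print("offset cm",np.round(R0.inv().apply(np.array(p)-p0)*100,2).tolist(),"turn deg",np.round((R0.inv()*Rt).as_rotvec(degrees=True),1).tolist())
def proj(s,P):
    T=np.linalg.inv(s["world_from_camera"]);K=np.array([[s["fx"],0,s["cx"]],[0,s["fy"],s["cy"]],[0,0,1]])
    return cv2.projectPoints(np.array(P,float).reshape(-1,1,3),cv2.Rodrigues(T[:3,:3])[0],T[:3,3],K,np.array(s["D"]))[0][:,0]
def ray(s,uv,z):
    K=np.array([[s["fx"],0,s["cx"]],[0,s["fy"],s["cy"]],[0,0,1]])
    n=cv2.undistortPoints(np.array(uv,float).reshape(-1,1,2),K,np.array(s["D"]))[:,0]
    T=np.array(s["world_from_camera"]);d=np.c_[n,np.ones(len(n))]@T[:3,:3].T;c=T[:3,3]
    return c+d*((z-c[2])/d[:,2])[:,None]
E
python3 - <<'E'
from h import *
p,Rr,o=pose(); print(Rr.as_matrix().round(3).tolist())
a=np.radians(20)
for s in(1,-1):
    Rt=rot([0,0,-1],[-s*np.sin(a),s*np.cos(a),0])
    move([0.42,0.25,0.26],Rt); move([0.46,-0.165,0.2],Rt)
E
```

```text
[[0.0, -0.232, -0.973], [-0.0, -0.973, 0.232], [-1.0, 0.0, -0.0]]
offset cm [-0.37, 25.95, -35.07] turn deg [146.6, -0.0, -0.0]
offset cm [5.63, 65.39, -48.57] turn deg [146.6, -0.0, -0.0]
offset cm [-0.37, 25.95, -35.07] turn deg [-33.4, 0.0, -0.0]
offset cm [5.63, 65.39, -48.57] turn deg [-33.4, 0.0, -0.0]
```

Request:
arm_command:
  plan:
    - {"offset":[0,4,-6],"turn":[10,0,0],"claw":8}
    - {"offset":[0,8,-12],"turn":[20,0,0],"claw":7}
    - {"offset":[0,12,-18],"turn":[30,0,0],"claw":6}
    - {"offset":[0,16,-24],"turn":[40,0,0],"claw":6}
    - {"offset":[0,21,-30],"turn":[50,0,0],"claw":6}
    - {"offset":[0,26,-35],"turn":[60,0,0],"claw":6}
    - {"offset":[0,31,-37],"turn":[70,0,0],"claw":6}
    - {"offset":[0,36,-39],"turn":[80,0,0],"claw":6}
    - {"offset":[0,41,-41],"turn":[90,0,0],"claw":6}
    - {"offset":[0,46,-42.5],"turn":[100,0,0],"claw":6}
    - {"offset":[1,51,-44],"turn":[110,0,0],"claw":6}
    - {"offset":[2,56,-45.5],"turn":[120,0,0],"claw":6}
    - {"offset":[4,61,-47],"turn":[130,0,0],"claw":6}
    - {"offset":[5.6,65.4,-48.6],"turn":[140,0,0],"claw":6}
    - {"offset":[5.6,65.4,-48.6],"turn":[146.6,0,0],"claw":6}
    - {"offset":[5.6,65.4,-48.6],"turn":[146.6,0,0],"claw":6}
    - {"offset":[5.6,65.4,-48.6],"turn":[146.6,0,0],"claw":6}

```text
time_s: 2.92
ee_pos: [0.4604, -0.1648, 0.2008]
eef_rot: [0.696, -0.124, 0.696, 0.124]
ft_force: [-0.8, 0.2, 0.1]
gripper_width: 0.0601
```

```bash
python3 - <<'E'
from h import *
p,Rr,o=pose(); print(p,o["time_s"],np.round(o["joint_pos"],2)); print(Rr.as_matrix().round(3).tolist())
s=ctrl.snapshot("wrist"); cv2.imwrite("pics/w1.png",s["frame"]); print(np.round(s["world_from_camera"],3).tolist())
for q in ["gauge","gauge_mouth","gauge_grip","rest","gauge_bar"]:
    for d in ctrl.mark_of(s,q)[:3]: print(q,np.round(d["xyz"],4).tolist(),round(d["conf"],2),proj(s,[d["xyz"]]).round(0).tolist())
E
```

```text
[ 0.46042491 -0.16475861  0.20076193] 2.925 [ 0.07 -0.26 -0.29  0.   -1.54 -1.29]
[[0.001, -0.345, 0.939], [-0.0, 0.939, 0.345], [-1.0, -0.0, 0.001]]
[[-0.346, 0.894, 0.286, 0.388], [0.938, 0.33, 0.104, -0.191], [-0.002, 0.304, -0.953, 0.317], [0.0, 0.0, 0.0, 1.0]]
gauge [0.428, -0.0312, -0.0037] 0.83 [[461.0, 188.0]]
gauge [0.482, -0.1611, 0.0347] 0.79 [[317.0, 206.0]]
gauge [0.3982, -0.4356, 0.002] 0.52 [[54.0, 4.0]]
gauge_mouth [0.3595, -0.2391, 0.0122] 0.95 [[279.0, 34.0]]
gauge_mouth [0.4097, -0.1921, 0.0364] 0.8 [[311.0, 114.0]]
gauge_mouth [0.3934, 0.0219, 0.0097] 0.57 [[531.0, 178.0]]
gauge_grip [0.4272, -0.0261, 0.0058] 0.79 [[469.0, 192.0]]
gauge_grip [0.4852, -0.1637, 0.0403] 0.76 [[313.0, 211.0]]
rest [0.483, -0.166, -0.0001] 0.97 [[312.0, 194.0]]
rest [0.7603, -0.3822, 0.0001] 0.7 [[64.0, 342.0]]
rest [0.6599, -0.0029, -0.0] 0.49 [[391.0, 373.0]]
```

View pics/w1.png

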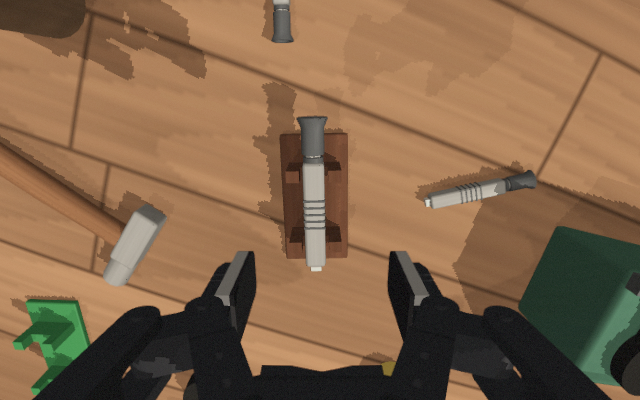

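The picture shows the gauge in the brown rest: mouth at (312,118), ribs centred at (314,214), rod end at (316,269). I'll turn these pixels into positions.

```bash
python3 - <<'E'
from h import *
s=ctrl.snapshot("wrist")
P=ray(s,[[312,118],[313.5,164],[314,214],[315,262],[316,269]],0.048); print(P.round(4))
m=ray(s,[[312,118]],0.052)[0]
d=P[3]-P[1]; a=np.arctan2(d[1],d[0]); print(np.degrees(a),np.linalg.norm(d),np.linalg.norm(P[2]-m))
d=P[3]-m;print(np.degrees(np.arctan2(d[1],d[0])),np.linalg.norm(d[:2]))
g=P[2]
a=np.radians(20.0);Rt=rot([0,0,-1],[-np.sin(a),np.cos(a),0])
move([g[0],g[1],0.045],Rt)
E
```

```text
[[ 0.4111 -0.1906  0.048 ]
 [ 0.4447 -0.1774  0.048 ]
 [ 0.4846 -0.1626  0.048 ]
 [ 0.5266 -0.1466  0.048 ]
 [ 0.5328 -0.1434  0.048 ]]
20.57465371151299 0.0875332617246494 0.07909589241663487
20.812946653223232 0.12395082895540756
offset cm [15.55, -0.62, 2.35] turn deg [0.1, 0.0, 0.0]
```

Request:
arm_command:
  plan:
    - {"offset":[5,-0.5,2.3],"turn":[-0.7,0,0],"claw":5}
    - {"offset":[10,-0.5,2.3],"turn":[-0.7,0,0],"claw":5}
    - {"offset":[13,-0.5,2.3],"turn":[-0.7,0,0],"claw":5}
    - {"offset":[15,-0.5,2.3],"turn":[-0.7,0,0],"claw":5}
    - {"offset":[15.55,-0.5,2.3],"turn":[-0.7,0,0],"claw":5}
    - {"offset":[15.55,-0.5,2.3],"turn":[-0.7,0,0],"claw":4}
    - {"offset":[15.55,-0.5,2.3],"turn":[-0.7,0,0],"claw":1.2}
    - {"offset":[15.55,-0.5,2.3],"turn":[-0.7,0,0],"claw":1.2}
    - {"offset":[15.55,-0.5,2.3],"turn":[-0.7,0,0],"claw":1.2}
    - {"offset":[15.55,-0.5,2.3],"turn":[-0.7,0,0],"claw":1.2}
    - {"offset":[15.55,-0.5,2.3],"turn":[-0.7,0,0],"claw":1.2}
    - {"offset":[15.55,-0.5,2.3],"turn":[-0.7,0,0],"claw":1.2}
  squeeze: 60

```text
time_s: 4.78
ee_pos: [0.4844, -0.1621, 0.0463]
eef_rot: [0.696, -0.128, 0.695, 0.127]
ft_force: [-1.3, 1.8, 6.3]
gripper_width: 0.0168
```

```bash
python3 - <<'E'
from h import *
p,Rr,o=pose(); print(p,o["time_s"],o["gripper_width"],o["ft_force"],np.round(o["joint_pos"],2))
for n in("wrist","scene"):
    s=ctrl.snapshot(n); cv2.imwrite(f"pics/{n}2.png",s["frame"])
    for q in ["gauge_grip","gauge_mouth","gauge"]:
        for d in ctrl.mark_of(s,q)[:2]: print(n,q,np.round(d["xyz"],4).tolist(),round(d["conf"],2))
E
```

```text
[ 0.4844119  -0.16205665  0.04628327] 4.775 0.016790073981414032 [-1.30071922  1.78703017  6.33183908] [ 0.07 -0.12 -0.46  0.   -1.23 -1.28]
wrist gauge_grip [0.4868, -0.1631, 0.0411] 0.81
wrist gauge_grip [0.4291, -0.0249, 0.0052] 0.81
wrist gauge_mouth [0.4102, -0.1888, 0.0346] 0.76
wrist gauge [0.4316, -0.0311, -0.0047] 0.93
wrist gauge [0.4868, -0.1611, 0.0324] 0.76
scene gauge_grip [0.4852, -0.159, 0.0367] 0.63
scene gauge_grip [0.4284, -0.0262, 0.0127] 0.59
scene gauge_mouth [0.3933, 0.0275, 0.011] 0.64
scene gauge_mouth [0.3656, -0.2343, 0.0118] 0.61
scene gauge [0.4831, -0.1687, 0.0272] 0.73
scene gauge [0.4255, -0.0295, 0.0009] 0.6
```

View pics/wrist2.png

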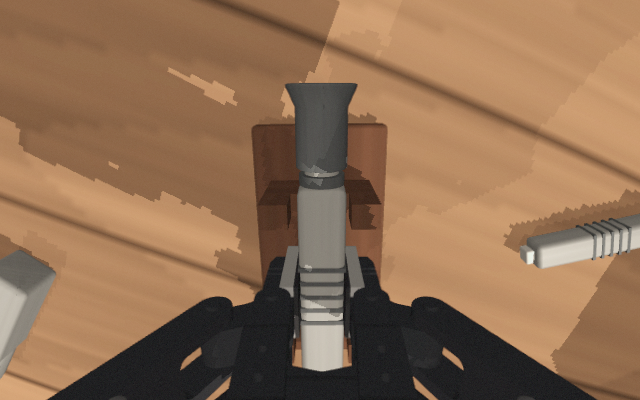

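Grasped at the ribs, with the mouth at (321,85) free ahead. Now I'll work out the lift and the standoff before the right-hand valve, which is nearer.

```bash
cat >> h.py <<'E'
def press_R(yaw):
    c,s=np.cos(yaw),np.sin(yaw);a=np.radians(35)
    return rot([np.sin(a)*c,np.sin(a)*s,-np.cos(a)],[-s,c,0])
MT=np.array([0.007,0,-0.082])  # mouth in tool frame
E
python3 - <<'E'
from h import *
s=ctrl.snapshot("wrist"); p,Rr,o=pose()
m=ray(s,[[321,85]],0.052)[0]; print("mouth",m, Rr.inv().apply(m-p))
Rt=press_R(np.radians(8.9)); n=Rt.as_matrix()[:,2]; print(n)
V=np.array([.559,.1515,.065]); T=V+.06*n-Rt.apply(MT); print(T)
move([p[0],p[1],.2],Rr); move([0.60,-0.02,0.24],Rt); move(T+[0,0,.04],Rt);move(T,Rt)
E
```

```text
mouth [ 0.41148005 -0.18969325  0.052     ] [-5.87254162e-03 -5.50600986e-05 -7.79731713e-02]
[0.80928934 0.12673133 0.57357644]
[0.66995239 0.16887468 0.15218192]
offset cm [-15.37, -0.02, 0.03] turn deg [0.0, 0.0, 0.0]
offset cm [-19.35, 9.17, 15.88] turn deg [11.5, -34.8, -3.6]
offset cm [-14.56, 24.37, 29.09] turn deg [11.5, -34.8, -3.6]
offset cm [-10.56, 24.37, 29.08] turn deg [11.5, -34.8, -3.6]
```

Request:
arm_command:
  plan:
    - {"offset":[-1.5,0,0],"turn":[0,0,0],"claw":1.2}
    - {"offset":[-5,0,0],"turn":[0,0,0],"claw":1.2}
    - {"offset":[-10,0,0],"turn":[0,0,0],"claw":1.2}
    - {"offset":[-15,1,2],"turn":[0,0,0],"claw":1.2}
    - {"offset":[-18,3,6],"turn":[2,-6,0],"claw":1.2}
    - {"offset":[-19.3,6,11],"turn":[5,-14,-1],"claw":1.2}
    - {"offset":[-19.3,9.2,15.9],"turn":[7,-21,-2],"claw":1.2}
    - {"offset":[-18,14,20],"turn":[9,-28,-3],"claw":1.2}
    - {"offset":[-16,19,24.5],"turn":[11.5,-34.8,-3.6],"claw":1.2}
    - {"offset":[-14.5,24.4,29],"turn":[11.5,-34.8,-3.6],"claw":1.2}
    - {"offset":[-12.5,24.4,29],"turn":[11.5,-34.8,-3.6],"claw":1.2}
    - {"offset":[-12.5,24.4,29],"turn":[11.5,-34.8,-3.6],"claw":1.2}
    - {"offset":[-12.5,24.4,29],"turn":[11.5,-34.8,-3.6],"claw":1.2}

```text
time_s: 6.85
ee_pos: [0.6687, 0.1684, 0.1707]
eef_rot: [0.884, -0.035, 0.461, 0.068]
ft_force: [0.0, -0.2, -0.8]
gripper_width: 0.0172
```

```bash
python3 - <<'E'
from h import *
p,Rr,o=pose(); print(p,o["time_s"],o["gripper_width"],o["ft_force"],np.round(o["joint_pos"],2)); print(Rr.as_matrix().round(3).tolist())
for n in("wrist","scene","top"):
    s=ctrl.snapshot(n); cv2.imwrite(f"pics/{n}3.png",s["frame"] if n=="wrist" else cv2.resize(s["frame"],None,fx=1.25,fy=1.25))
    for q in ["valve_right","valve_left","gauge_mouth","press"]:
        for d in ctrl.mark_of(s,q)[:2]: print(n,q,np.round(d["xyz"],4).tolist(),round(d["conf"],2),proj(s,[d["xyz"]]).round(0).tolist(),(Rr.inv().apply(d["xyz"]-p)*1000).round(1).tolist())
E
```

```text
[0.66865437 0.16838705 0.17069929] 6.85 0.017184005343910756 [ 0.00483797 -0.19406742 -0.84283345] [ 0.64 -0.18 -0.53  0.42 -0.71 -2.31]
[[0.566, -0.153, 0.81], [0.088, 0.988, 0.126], [-0.82, 0.0, 0.573]]
wrist gauge_mouth [0.606, 0.1578, 0.1165] 0.78 [[318.0, 72.0]] [8.0, -0.9, -83.1]
scene valve_right [0.5568, 0.1484, 0.0713] 0.88 [[363.0, 228.0]] [16.4, -2.6, -150.1]
scene valve_left [0.5473, 0.2626, 0.0634] 0.91 [[409.0, 249.0]] [27.5, 111.7, -147.9]
scene gauge_mouth [0.3643, -0.2331, 0.011] 0.66 [[286.0, 154.0]] [-76.6, -350.1, -388.4]
scene gauge_mouth [0.763, 0.2183, -0.0029] 0.54 [[341.0, 326.0]] [200.1, 34.8, -16.8]
scene press [0.4945, 0.194, 0.0009] 0.6 [[389.0, 240.0]] [42.9, 52.0, -235.1]
scene press [0.6732, 0.1696, 0.1585] 0.31 [[347.0, 239.0]] [12.7, 0.5, -3.2]
top valve_right [0.5576, 0.1546, 0.0649] 0.88 [[258.0, 193.0]] [22.6, 3.4, -152.3]
top valve_left [0.5423, 0.2575, 0.0698] 0.8 [[218.0, 198.0]] [19.0, 107.4, -149.0]
top gauge_mouth [0.3628, -0.2344, 0.0102] 0.78 [[400.0, 269.0]] [-77.0, -351.2, -390.2]
top gauge_mouth [0.3943, 0.0238, 0.0121] 0.48 [[307.0, 255.0]] [-38.0, -100.9, -331.2]
```

View pics/wrist3.png

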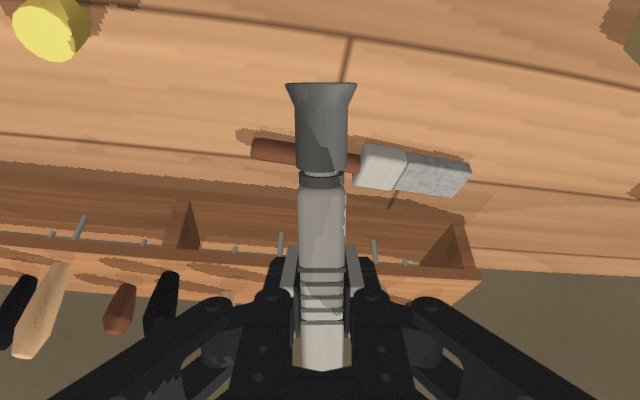

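The wrist view shows the gauge, mouth at (321,85), but the press lies beyond the upper edge. I'll take one look from higher up with the tool vertical, to see both stems on either side of the gauge.

```bash
python3 - <<'E'
from h import *
c,s=np.cos(np.radians(8.9)),np.sin(np.radians(8.9))
move([.655,.222,.27],rot([0,0,-1],[-s,c,0]))
E
```

```text
offset cm [-8.52, 5.47, 5.31] turn deg [-0.1, 34.9, 0.0]
```

Request:
arm_command:
  plan:
    - {"offset":[-4,2,3],"turn":[0,9,0],"claw":1.2}
    - {"offset":[-8.5,5.5,5.3],"turn":[0,19,0],"claw":1.2}
    - {"offset":[-8.5,5.5,5.3],"turn":[0,29,0],"claw":1.2}
    - {"offset":[-8.5,5.5,5.3],"turn":[0,34.9,0],"claw":1.2}
    - {"offset":[-8.5,5.5,5.3],"turn":[0,34.9,0],"claw":1.2}
    - {"offset":[-8.5,5.5,5.3],"turn":[0,34.9,0],"claw":1.2}

```text
time_s: 8.35
ee_pos: [0.6551, 0.2222, 0.2693]
eef_rot: [0.706, -0.055, 0.705, 0.054]
ft_force: [0.6, 0.0, -0.9]
gripper_width: 0.0167
```

```bash
python3 - <<'E'
from h import *
p,Rr,o=pose(); print(p,o["time_s"])
s=ctrl.snapshot("wrist"); cv2.imwrite("pics/wrist4.png",s["frame"])
for q in ["valve_right","valve_left","gauge_mouth","press"]:
    for d in ctrl.mark_of(s,q)[:2]: print(q,np.round(d["xyz"],4).tolist(),round(d["conf"],2),proj(s,[d["xyz"]]).round(0).tolist())
n=press_R(np.radians(8.9)).as_matrix()[:,2]
for V in([.558,.1517,.066],[.5435,.2583,.067]): print(proj(s,[np.array(V)+t*n for t in(0,.01,.02,.03,.04)]).round(0).tolist())
E
```

```text
[0.65514456 0.22217388 0.26933269] 8.35
valve_right [0.5542, 0.1512, 0.0613] 0.8 [[260.0, 49.0]]
valve_left [0.5424, 0.2572, 0.0687] 0.62 [[382.0, 54.0]]
gauge_mouth [0.5744, 0.2124, 0.257] 0.61 [[328.0, 76.0]]
[[259.0, 53.0], [258.0, 63.0], [257.0, 72.0], [257.0, 82.0], [256.0, 92.0]]
[[382.0, 56.0], [383.0, 65.0], [384.0, 75.0], [384.0, 85.0], [385.0, 95.0]]
```

View pics/wrist4.png

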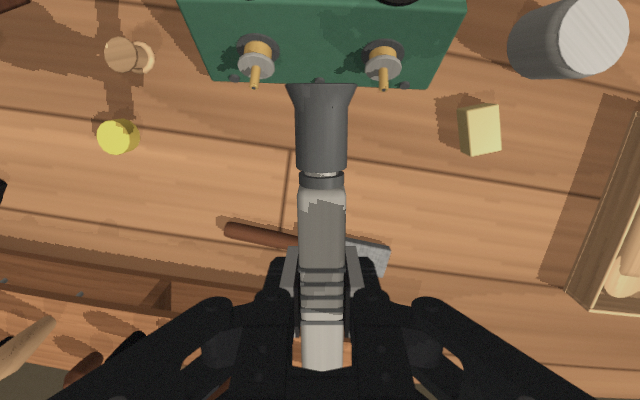

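The picture shows the right stem with its tip at (254,88) and washer at (257,66), and the left stem with its tip at (384,90) and washer at (383,66). My estimates agree to about 2 px. I'll check the height from the scene view.

```bash
python3 - <<'E'
from h import *
s=ctrl.snapshot("scene"); f=s["frame"]
u0,v0=335,195
cv2.imwrite("pics/crop5.png",cv2.resize(f[v0:v0+80,u0:u0+120],None,fx=6,fy=6,interpolation=cv2.INTER_CUBIC))
n=press_R(np.radians(8.9)).as_matrix()[:,2]
for V in([.558,.1517,.066],[.5435,.2583,.067]): print(((proj(s,[np.array(V)+t*n for t in(0,.01,.02,.03,.04)])-[u0,v0]+.5)*6).round(0).tolist())
E
```

```text
[[178.0, 218.0], [172.0, 222.0], [165.0, 227.0], [158.0, 231.0], [152.0, 236.0]]
[[442.0, 309.0], [438.0, 314.0], [434.0, 320.0], [430.0, 325.0], [426.0, 331.0]]
```

View pics/crop5.png

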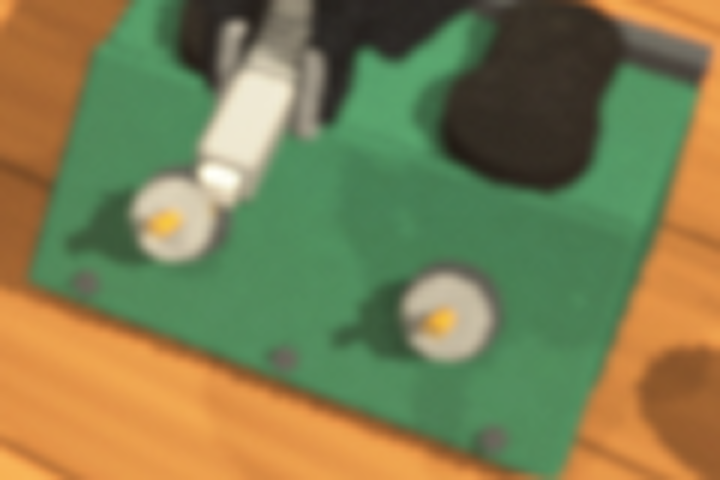

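```bash
python3 - <<'E'
from h import *
S={k:ctrl.snapshot(k) for k in("scene","wrist")}
def tri(a,b):
    L=[]
    for s,uv in((S["scene"],a),(S["wrist"],b)):
        c=np.array(s["world_from_camera"])[:3,3];q=ray(s,[uv],0)[0];d=(q-c)/np.linalg.norm(q-c);L.append((c,d))
    A=sum(np.eye(3)-np.outer(d,d) for c,d in L);B=sum((np.eye(3)-np.outer(d,d))@c for c,d in L)
    x=np.linalg.solve(A,B);return x,[np.linalg.norm(np.cross(x-c,d))*1000 for c,d in L]
cr=lambda u,v:(335+u/6-.5,195+v/6-.5)
Rt=press_R(np.radians(8.9))
V=dict(R=np.array([.558,.1517,.066]),L=np.array([.5435,.2583,.067]))
for k,a,b in(("R",(152,231),(254,88)),("R",(175,218),(256,66)),("L",(428,328),(384,90)),("L",(449,316),(383,67))):
    x,r=tri(cr(*a),b); print(k,x.round(4),np.round(r,1),"dev in tool xyz mm",(Rt.inv().apply(x-V[k])*1000).round(1))
E
```

```text
R [0.5868 0.1547 0.0871] [0.3 0.3] dev in tool xyz mm [-0.7 -1.5 35.8]
R [0.5685 0.1539 0.0777] [1.4 1.4] dev in tool xyz mm [-3.5  0.5 15.5]
L [0.5716 0.2627 0.0868] [0. 0.] dev in tool xyz mm [ 0.1  0.  34.6]
L [0.5517 0.262  0.0733] [1.8 1.8] dev in tool xyz mm [-0.2  2.4 10.7]
```

```bash
cat >> h.py <<'E'
MT=np.array([0.007,0,-0.080]); RP=press_R(np.radians(8.9)); N=RP.as_matrix()[:,2]
VR=np.array([.558,.1517,.066])+RP.apply([-.001,-.0008,0]); VL=np.array([.5435,.2583,.067])+RP.apply([0,.0008,0])
E
python3 - <<'E'
from h import *
for V in(VR,VL):
  for t in(.08,.045): T=V+t*N-RP.apply(MT); print(T.round(4)); move(T,RP)
E
```

```text
[0.6831 0.1705 0.1643]
offset cm [10.62, -5.56, 1.99] turn deg [-0.1, -34.9, -0.0]
[0.6548 0.166  0.1443]
offset cm [12.62, -5.56, -0.88] turn deg [-0.1, -34.9, -0.0]
[0.6689 0.2787 0.1645]
offset cm [10.61, 5.36, 2.26] turn deg [-0.1, -34.9, -0.0]
[0.6406 0.2743 0.1444]
offset cm [12.61, 5.35, -0.61] turn deg [-0.1, -34.9, -0.0]
```

Request:
arm_command:
  plan:
    - {"offset":[0,-2,3],"turn":[0,-9,0],"claw":1.2}
    - {"offset":[3,-5.6,5],"turn":[0,-19,0],"claw":1.2}
    - {"offset":[7,-5.6,4],"turn":[0,-29,0],"claw":1.2}
    - {"offset":[10.6,-5.6,2],"turn":[0,-34.9,0],"claw":1.2}
    - {"offset":[10.6,-5.6,2],"turn":[0,-34.9,0],"claw":1.2}
    - {"offset":[12.6,-5.6,-0.9],"turn":[0,-34.9,0],"claw":1.2}
    - {"offset":[12.6,-5.6,-0.9],"turn":[0,-34.9,0],"claw":1.2}
    - {"offset":[12.6,-5.6,-0.9],"turn":[0,-34.9,0],"claw":1.2}

```text
time_s: 9.75
ee_pos: [0.6558, 0.1663, 0.1463]
eef_rot: [0.885, -0.035, 0.46, 0.069]
ft_force: [1.1, 1.3, -1.2]
gripper_width: 0.0171
```

```bash
python3 - <<'E'
from h import *
p,Rr,o=pose(); print(p,o["time_s"],Rr.inv().apply(o["ft_force"]),np.round(o["joint_pos"],2))
print("mouth rel V mm (tool)",RP.inv().apply(p+Rr.apply(MT)-VR)*1000, (RP.inv()*Rr).as_rotvec(degrees=True))
s=ctrl.snapshot("wrist"); cv2.imwrite("pics/w6.png",s["frame"]);s=ctrl.snapshot("scene"); cv2.imwrite("pics/c6.png",cv2.resize(s["frame"][170:270,300:440],None,fx=5,fy=5,interpolation=cv2.INTER_CUBIC))
E
```

```text
[0.65579473 0.16633255 0.14631097] 9.75 [1.70066587 1.07715505 0.38708295] [ 0.65 -0.2  -0.61  0.46 -0.67 -2.35]
mouth rel V mm (tool) [-0.94604667  0.22420986 47.07421311] [ 0.06703939 -0.08954525  0.03327553]
```

View pics/c6.png

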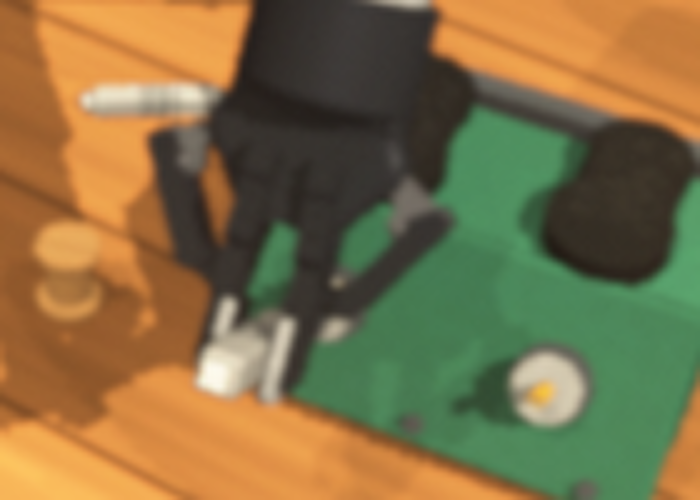

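The crop shows the gauge lined up with the right stem: rod cap at (220,370), washer behind it at (335,320). Now I'll go in along the tool's -z in small steps.

Request:
arm_command:
  plan:
    - {"offset":[0,0,-0.4],"turn":[0,0,0],"claw":1.2}
    - {"offset":[0,0,-0.8],"turn":[0,0,0],"claw":1.2}
    - {"offset":[0,0,-1.2],"turn":[0,0,0],"claw":1.2}
    - {"offset":[0,0,-1.6],"turn":[0,0,0],"claw":1.2}
    - {"offset":[0,0,-1.6],"turn":[0,0,0],"claw":1.2}
    - {"offset":[0,0,-1.6],"turn":[0,0,0],"claw":1.2}

```text
time_s: 10.6
ee_pos: [0.6418, 0.1637, 0.1349]
eef_rot: [0.884, -0.036, 0.461, 0.068]
ft_force: [0.1, 1.0, -1.3]
gripper_width: 0.0171
```

```bash
cat >> h.py <<'E'
def rep(V):
    p,Rr,o=pose(); print(p.round(4),o["time_s"],"F tool",Rr.inv().apply(o["ft_force"]).round(2),"M tool",Rr.inv().apply(o["wrist_torque"]).round(2),"mouth",(RP.inv().apply(p+Rr.apply(MT)-V)*1000).round(1))
E
python3 -c "
from h import *
rep(VR)"
```

```text
[0.6418 0.1637 0.1349] 10.6 F tool [ 1.15  0.96 -0.54] M tool [0.03 1.86 0.  ] mouth [ 0.1 -0.3 28.9]
```

Request:
arm_command:
  plan:
    - {"offset":[0,0,-0.2],"turn":[0,0,0],"claw":1.2}
    - {"offset":[0,0,-0.4],"turn":[0,0,0],"claw":1.2}
    - {"offset":[0,0,-0.6],"turn":[0,0,0],"claw":1.2}
    - {"offset":[0,0,-0.6],"turn":[0,0,0],"claw":1.2}
    - {"offset":[0,0,-0.6],"turn":[0,0,0],"claw":1.2}

```text
time_s: 11.22
ee_pos: [0.637, 0.163, 0.1315]
eef_rot: [0.884, -0.036, 0.461, 0.068]
ft_force: [1.1, -0.3, -1.9]
gripper_width: 0.0172
```

```bash
python3 -c "
from h import *
rep(VR)"
```

```text
[0.637  0.163  0.1315] 11.225 F tool [ 2.09 -0.49 -0.26] M tool [0.03 1.45 0.09] mouth [ 0.  -0.2 22.9]
```

Request:
arm_command:
  plan:
    - {"offset":[0,0,-0.1],"turn":[0,0,0],"claw":1.2}
    - {"offset":[0,0,-0.2],"turn":[0,0,0],"claw":1.2}
    - {"offset":[0,0,-0.3],"turn":[0,0,0],"claw":1.2}
    - {"offset":[0,0,-0.3],"turn":[0,0,0],"claw":1.2}
    - {"offset":[0,0,-0.3],"turn":[0,0,0],"claw":1.2}

```text
time_s: 11.85
ee_pos: [0.6345, 0.1625, 0.1296]
eef_rot: [0.884, -0.036, 0.461, 0.068]
ft_force: [1.5, 0.4, -1.8]
gripper_width: 0.0172
```

```bash
python3 -c "
from h import *
rep(VR)"
```

```text
[0.6345 0.1625 0.1296] 11.85 F tool [2.37 0.16 0.28] M tool [0.07 1.36 0.19] mouth [ 0.1 -0.2 19.8]
```

Request:
arm_command:
  plan:
    - {"offset":[0,0,-0.1],"turn":[0,0,0],"claw":1.2}
    - {"offset":[0,0,-0.2],"turn":[0,0,0],"claw":1.2}
    - {"offset":[0,0,-0.3],"turn":[0,0,0],"claw":1.2}
    - {"offset":[0,0,-0.4],"turn":[0,0,0],"claw":1.2}
    - {"offset":[0,0,-0.4],"turn":[0,0,0],"claw":1.2}
    - {"offset":[0,0,-0.4],"turn":[0,0,0],"claw":1.2}

```text
time_s: 12.6
ee_pos: [0.6312, 0.162, 0.1272]
eef_rot: [0.884, -0.036, 0.461, 0.068]
ft_force: [2.1, 1.3, -0.4]
gripper_width: 0.0169
```

```bash
python3 -c "
from h import *
rep(VR)"
```

```text
[0.6312 0.162  0.1272] 12.6 F tool [1.63 0.97 1.65] M tool [0.15 1.38 0.31] mouth [ 0.1 -0.3 15.7]
```

Request:
arm_command:
  plan:
    - {"offset":[0,0,-0.1],"turn":[0,0,0],"claw":1.2}
    - {"offset":[0,0,-0.2],"turn":[0,0,0],"claw":1.2}
    - {"offset":[0,0,-0.2],"turn":[0,0,0],"claw":1.2}
    - {"offset":[0,0,-0.2],"turn":[0,0,0],"claw":1.2}

```text
time_s: 13.1
ee_pos: [0.6298, 0.1618, 0.1263]
eef_rot: [0.884, -0.035, 0.461, 0.068]
ft_force: [2.8, 1.1, -0.5]
gripper_width: 0.0167
```

```bash
python3 -c "
from h import *
rep(VR)"
```

```text
[0.6298 0.1618 0.1263] 13.1 F tool [2.1  0.7  2.12] M tool [0.06 0.93 0.2 ] mouth [ 0.1 -0.3 13.9]
```

Request:
arm_command:
  plan:
    - {"offset":[0,0,-0.1],"turn":[0,0,0],"claw":1.2}
    - {"offset":[0,0,-0.2],"turn":[0,0,0],"claw":1.2}
    - {"offset":[0,0,-0.2],"turn":[0,0,0],"claw":1.2}
    - {"offset":[0,0,-0.2],"turn":[0,0,0],"claw":1.2}

```text
time_s: 13.6
ee_pos: [0.6286, 0.1617, 0.1261]
eef_rot: [0.885, -0.035, 0.46, 0.069]
ft_force: [5.5, 0.4, -0.3]
gripper_width: 0.0172
```

```bash
python3 -c "
from h import *
rep(VR)
s=ctrl.snapshot('wrist'); cv2.imwrite('pics/w7.png',s['frame'])"
```

```text
[0.6286 0.1617 0.1261] 13.6 F tool [ 3.39 -0.47  4.28] M tool [ 0.05 -0.43 -0.22] mouth [-0.3 -0.1 12.9]
```

View pics/w7.png

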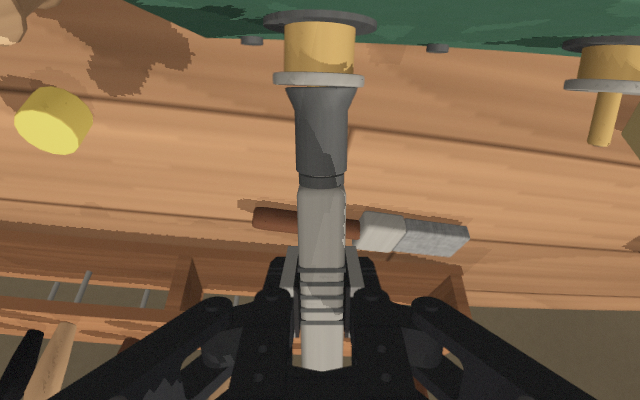

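The picture shows the bell rim at (320,87) sitting on the washer at (318,79), well centred. With only about 1–2 N of pin force over the last 12 mm, the right valve is flat. I'll retract and go to the left one.

```bash
python3 -c "
from h import *
for t in(.055,.034): move(VL+t*N-RP.apply(MT),RP)"
```

```text
offset cm [0.18, 10.94, 4.44] turn deg [-0.0, 0.0, -0.0]
offset cm [0.18, 10.94, 2.34] turn deg [-0.0, 0.0, -0.0]
```

Request:
arm_command:
  plan:
    - {"offset":[0,0,1],"turn":[0,0,0],"claw":1.2}
    - {"offset":[0,0,2.5],"turn":[0,0,0],"claw":1.2}
    - {"offset":[0,0,4.5],"turn":[0,0,0],"claw":1.2}
    - {"offset":[0,1,5],"turn":[0,0,0],"claw":1.2}
    - {"offset":[0.1,6,5],"turn":[0,0,0],"claw":1.2}
    - {"offset":[0.1,10.9,4.5],"turn":[0,0,0],"claw":1.2}
    - {"offset":[0.1,10.9,4.5],"turn":[0,0,0],"claw":1.2}
    - {"offset":[0.1,10.9,4.5],"turn":[0,0,0],"claw":1.2}

```text
time_s: 14.65
ee_pos: [0.6476, 0.2749, 0.1486]
eef_rot: [0.884, -0.036, 0.462, 0.068]
ft_force: [0.1, 0.1, -2.1]
gripper_width: 0.0171
```

```bash
python3 -c "
from h import *
rep(VL)
s=ctrl.snapshot('wrist'); cv2.imwrite('pics/w8.png',s['frame'])"
```

```text
[0.6476 0.2749 0.1486] 14.65 F tool [ 1.79  0.1  -1.09] M tool [-0.04  1.91 -0.08] mouth [ 0.4 -0.5 53.2]
```

Request:
arm_command:
  plan:
    - {"offset":[0,0,-0.6],"turn":[0,0,0],"claw":1.2}
    - {"offset":[0,0,-1.2],"turn":[0,0,0],"claw":1.2}
    - {"offset":[0,0,-1.6],"turn":[0,0,0],"claw":1.2}
    - {"offset":[0,0,-2],"turn":[0,0,0],"claw":1.2}
    - {"offset":[0,0,-2.4],"turn":[0,0,0],"claw":1.2}
    - {"offset":[0,0,-2.4],"turn":[0,0,0],"claw":1.2}
    - {"offset":[0,0,-2.4],"turn":[0,0,0],"claw":1.2}

```text
time_s: 15.58
ee_pos: [0.6289, 0.272, 0.1363]
eef_rot: [0.884, -0.036, 0.461, 0.068]
ft_force: [0.2, -0.3, -1.7]
gripper_width: 0.0175
```

```bash
python3 -c "
from h import *
rep(VL)"
```

```text
[0.6289 0.272  0.1363] 15.575 F tool [ 1.44 -0.3  -0.83] M tool [ 0.06  1.92 -0.01] mouth [-0.3 -0.4 30.6]
```

Request:
arm_command:
  plan:
    - {"offset":[0,0,-0.2],"turn":[0,0,0],"claw":1.2}
    - {"offset":[0,0,-0.4],"turn":[0,0,0],"claw":1.2}
    - {"offset":[0,0,-0.6],"turn":[0,0,0],"claw":1.2}
    - {"offset":[0,0,-0.8],"turn":[0,0,0],"claw":1.2}
    - {"offset":[0,0,-0.8],"turn":[0,0,0],"claw":1.2}
    - {"offset":[0,0,-0.8],"turn":[0,0,0],"claw":1.2}

```text
time_s: 16.32
ee_pos: [0.6227, 0.2711, 0.1323]
eef_rot: [0.884, -0.035, 0.46, 0.069]
ft_force: [4.7, -0.3, -0.9]
gripper_width: 0.0171
```

```bash
python3 -c "
from h import *
rep(VL)"
```

```text
[0.6227 0.2711 0.1323] 16.325 F tool [ 3.36 -1.04  3.25] M tool [-0.06  0.32 -0.21] mouth [-0.5 -0.3 23.2]
```

The force is already up by about 4 N, so the left valve pushes back: it is live. I'll go on to the washer.

Request:
arm_command:
  plan:
    - {"offset":[0,0,-0.15],"turn":[0,0,0],"claw":1.2}
    - {"offset":[0,0,-0.3],"turn":[0,0,0],"claw":1.2}
    - {"offset":[0,0,-0.45],"turn":[0,0,0],"claw":1.2}
    - {"offset":[0,0,-0.6],"turn":[0,0,0],"claw":1.2}
    - {"offset":[0,0,-0.6],"turn":[0,0,0],"claw":1.2}
    - {"offset":[0,0,-0.6],"turn":[0,0,0],"claw":1.2}

```text
time_s: 17.08
ee_pos: [0.618, 0.2705, 0.1291]
eef_rot: [0.884, -0.035, 0.46, 0.069]
ft_force: [7.8, 0.7, 0.5]
gripper_width: 0.0165
```

```bash
python3 -c "
from h import *
rep(VL)"
```

```text
[0.618  0.2705 0.1291] 17.075 F tool [ 4.02 -0.5   6.67] M tool [-0.02 -0.6  -0.35] mouth [-0.6 -0.2 17.5]
```

Request:
arm_command:
  plan:
    - {"offset":[0,0,-0.1],"turn":[0,0,0],"claw":1.2}
    - {"offset":[0,0,-0.2],"turn":[0,0,0],"claw":1.2}
    - {"offset":[0,0,-0.3],"turn":[0,0,0],"claw":1.2}
    - {"offset":[0,0,-0.3],"turn":[0,0,0],"claw":1.2}
    - {"offset":[0,0,-0.3],"turn":[0,0,0],"claw":1.2}

```text
time_s: 17.7
ee_pos: [0.6157, 0.2703, 0.1277]
eef_rot: [0.885, -0.035, 0.46, 0.069]
ft_force: [9.8, 1.1, -1.0]
gripper_width: 0.017
```

```bash
python3 -c "
from h import *
rep(VL)
s=ctrl.snapshot('wrist'); cv2.imwrite('pics/w9.png',s['frame'])"
```

```text
[0.6157 0.2703 0.1277] 17.7 F tool [ 6.45 -0.4   7.51] M tool [-0.07 -1.06 -0.36] mouth [-0.7 -0.1 14.8]
```

View pics/w9.png

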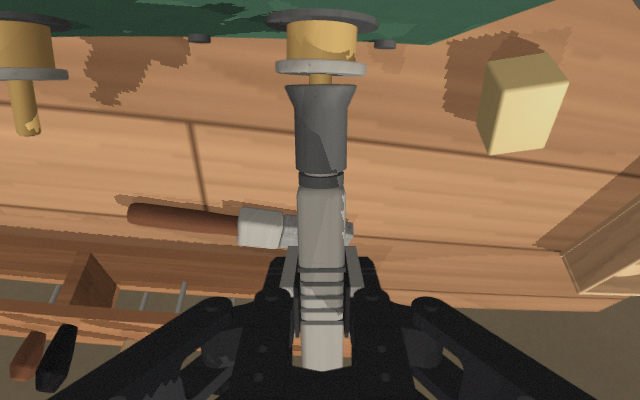

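The picture shows about 11 px between the bell rim (row 85) and the left washer (row 74), so roughly 4–5 mm are left before contact. I'll go in 5 mm with a small sideways relief.

Request:
arm_command:
  plan:
    - {"offset":[0.05,0,-0.1],"turn":[0,0,0],"claw":1.2}
    - {"offset":[0.1,0,-0.2],"turn":[0,0,0],"claw":1.2}
    - {"offset":[0.1,0,-0.3],"turn":[0,0,0],"claw":1.2}
    - {"offset":[0.1,0,-0.4],"turn":[0,0,0],"claw":1.2}
    - {"offset":[0.1,0,-0.5],"turn":[0,0,0],"claw":1.2}
    - {"offset":[0.1,0,-0.5],"turn":[0,0,0],"claw":1.2}

```text
time_s: 18.5
ee_pos: [0.6128, 0.2699, 0.1254]
eef_rot: [0.885, -0.035, 0.459, 0.069]
ft_force: [10.3, -0.5, 2.8]
gripper_width: 0.0174
```

```bash
python3 -c "
from h import *
rep(VL)"
```

```text
[0.6128 0.2699 0.1254] 18.5 F tool [ 3.57 -2.11  9.85] M tool [-0.14 -1.74 -0.64] mouth [-0.4  0.1 11.1]
```

Request:
arm_command:
  plan:
    - {"offset":[0,0,-0.1],"turn":[0,0,0],"claw":1.2}
    - {"offset":[0,0,-0.2],"turn":[0,0,0],"claw":1.2}
    - {"offset":[0,0,-0.2],"turn":[0,0,0],"claw":1.2}
    - {"offset":[0,0,-0.2],"turn":[0,0,0],"claw":1.2}

```text
time_s: 19.0
ee_pos: [0.6117, 0.2699, 0.1251]
eef_rot: [0.885, -0.035, 0.459, 0.069]
ft_force: [14.4, -0.9, 1.1]
gripper_width: 0.017
```

```bash
python3 -c "
from h import *
rep(VL)
s=ctrl.snapshot('wrist'); cv2.imwrite('pics/w10.png',s['frame'])"
```

```text
[0.6117 0.2699 0.1251] 19.0 F tool [ 7.2  -3.13 12.18] M tool [-0.17 -2.94 -0.94] mouth [-0.6  0.2 10. ]
```

Request:
arm_command:
  plan:
    - {"offset":[0.05,0,-0.1],"turn":[0,0,0],"claw":1.2}
    - {"offset":[0.05,0,-0.2],"turn":[0,0,0],"claw":1.2}
    - {"offset":[0.05,0,-0.3],"turn":[0,0,0],"claw":1.2}
    - {"offset":[0.05,0,-0.3],"turn":[0,0,0],"claw":1.2}
    - {"offset":[0.05,0,-0.3],"turn":[0,0,0],"claw":1.2}
    - {"offset":[0.05,0,-0.3],"turn":[0,0,0],"claw":1.2}

```text
time_s: 19.8
ee_pos: [0.6103, 0.2698, 0.1246]
eef_rot: [0.886, -0.035, 0.458, 0.07]
ft_force: [18.8, -2.0, 3.8]
gripper_width: 0.017
```

```bash
python3 -c "
from h import *
rep(VL)
s=ctrl.snapshot('wrist'); f=s['frame'];g=cv2.imread('pics/w9.png')
s2=ctrl.snapshot('scene'); c=s2['frame'][190:290,330:470]
for q in ['gauge_bar','gauge','gauge_grip']:
    for d in ctrl.mark_of(s2,q)[:3]: print(q,np.round(d['xyz'],3),round(d['conf'],2), proj(s2,[d['xyz']]).round())
H=400
out=np.hstack([cv2.resize(g[20:220,240:400],None,fx=2,fy=2),cv2.resize(f[20:220,240:400],None,fx=2,fy=2)])
out=np.vstack([out[:, :640],])
c=cv2.resize(c,(560,400),interpolation=cv2.INTER_CUBIC)[:,200-0:360+0] if 0 else cv2.resize(c,(280,200),interpolation=cv2.INTER_CUBIC)
pad=np.zeros((200,640,3),np.uint8); pad[:,:280]=c
cv2.imwrite('pics/m11.png',np.vstack([out,pad]))"
```

```text
[0.6103 0.2698 0.1246] 19.8 F tool [ 7.49 -4.93 17.12] M tool [-0.15 -4.56 -1.43] mouth [-0.8  0.4  8.6]
gauge_bar [0.632 0.275 0.118] 0.43 [[401. 261.]]
gauge [0.619 0.268 0.109] 0.69 [[400. 258.]]
gauge [ 0.308 -0.257 -0.   ] 0.63 [[291. 145.]]
gauge [ 0.428 -0.028  0.   ] 0.54 [[330. 192.]]
gauge_grip [0.612 0.275 0.112] 0.53 [[405. 257.]]
gauge_grip [ 0.307 -0.259  0.006] 0.47 [[291. 143.]]
```

View pics/m11.png

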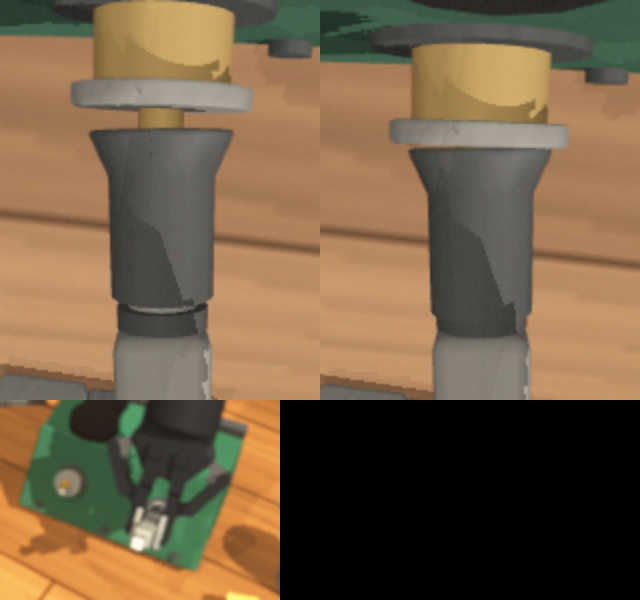

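The comparison shows the left bell on its washer and pushed back about 3.5 mm (rim row 130→149 in the 2x crop), sealed and well short of the stop. I'll hold it there about 1.5 s, then withdraw straight back.

Request:
arm_command:
  plan:
    - {"offset":[0,0,0],"turn":[0,0,0],"claw":1.2}
    - {"offset":[0,0,0],"turn":[0,0,0],"claw":1.2}
    - {"offset":[0,0,0],"turn":[0,0,0],"claw":1.2}
    - {"offset":[0,0,0],"turn":[0,0,0],"claw":1.2}
    - {"offset":[0,0,0],"turn":[0,0,0],"claw":1.2}
    - {"offset":[0,0,0],"turn":[0,0,0],"claw":1.2}
    - {"offset":[0,0,0],"turn":[0,0,0],"claw":1.2}
    - {"offset":[0,0,0],"turn":[0,0,0],"claw":1.2}
    - {"offset":[0,0,0],"turn":[0,0,0],"claw":1.2}
    - {"offset":[0,0,0],"turn":[0,0,0],"claw":1.2}
    - {"offset":[0,0,0],"turn":[0,0,0],"claw":1.2}
    - {"offset":[0,0,0],"turn":[0,0,0],"claw":1.2}

```text
time_s: 21.55
ee_pos: [0.6103, 0.2698, 0.1246]
eef_rot: [0.886, -0.035, 0.458, 0.07]
ft_force: [18.9, -1.7, 4.6]
gripper_width: 0.0171
```

```bash
python3 -c "
from h import *
rep(VL)"
```

```text
[0.6103 0.2698 0.1246] 21.55 F tool [ 6.92 -4.58 17.7 ] M tool [-0.22 -4.53 -1.45] mouth [-0.8  0.3  8.6]
```

Request:
arm_command:
  plan:
    - {"offset":[-0.05,0,0.5],"turn":[0,0,0],"claw":1.2}
    - {"offset":[-0.1,0,1.3],"turn":[0,0,0],"claw":1.2}
    - {"offset":[-0.1,0,2.5],"turn":[0,0,0],"claw":1.2}
    - {"offset":[-0.1,0,4],"turn":[0,0,0],"claw":1.2}
    - {"offset":[-0.1,0,6],"turn":[0,0,0],"claw":1.2}
    - {"offset":[-0.1,0,6],"turn":[0,0,0],"claw":1.2}

```text
time_s: 22.3
ee_pos: [0.6564, 0.2763, 0.1547]
eef_rot: [0.884, -0.035, 0.461, 0.068]
ft_force: [-0.4, 0.2, -2.7]
gripper_width: 0.017
```

```bash
python3 -c "
from h import *
rep(VL)
a=np.radians(20.7);Rg=rot([0,0,-1],[-np.sin(a),np.cos(a),0])
p,Rr,o=pose()
for t in ([.62,.08,.27],[.52,-.1,.2],[.4844,-.1621,.15],[.4844,-.1621,.0463]): move(t,Rg)
for n in ('scene','top'):
  s=ctrl.snapshot(n)
  for q in ['gauge_bar','gauge']:
    for d in ctrl.mark_of(s,q)[:3]: print(n,q,np.round(d['xyz'],3),round(d['conf'],2),(Rr.inv().apply(np.array(d['xyz'])-p)*1000).round())
"
```

```text
[0.6564 0.2763 0.1547] 22.3 F tool [ 1.99  0.21 -1.81] M tool [-0.06  1.93 -0.04] mouth [ 0.6 -0.3 63.9]
offset cm [-13.24, -18.84, 1.19] turn deg [-11.5, 34.8, 3.6]
offset cm [-14.73, -35.1, -13.18] turn deg [-11.5, 34.8, 3.6]
offset cm [-13.19, -40.7, -19.7] turn deg [-11.5, 34.8, 3.6]
offset cm [-4.69, -40.7, -25.63] turn deg [-11.5, 34.8, 3.6]
scene gauge_bar [0.677 0.28  0.151] 0.54 [15.  0. 15.]
scene gauge [0.665 0.273 0.139] 0.82 [18. -5. -3.]
scene gauge [ 0.429 -0.027 -0.002] 0.54 [ -27. -265. -312.]
scene gauge [ 0.305 -0.256 -0.003] 0.44 [-116. -472. -441.]
top gauge [ 0.309 -0.256  0.   ] 0.71 [-117. -473. -437.]
top gauge [ 0.427 -0.028  0.005] 0.68 [ -34. -265. -310.]
top gauge [0.665 0.278 0.138] 0.5 [19.  0. -3.]
```

The rod mark stands about 17 mm beyond the gauge's own, so the rod is out, and the mouth and bar rows show no slip in the fingers. Now back above the rest.

Request:
arm_command:
  plan:
    - {"offset":[-4,-2,2],"turn":[0,4,0],"claw":1.2}
    - {"offset":[-8,-6,2.5],"turn":[-2,10,0],"claw":1.2}
    - {"offset":[-12,-11,2],"turn":[-4,17,1],"claw":1.2}
    - {"offset":[-13.2,-16,1.5],"turn":[-6,24,2],"claw":1.2}
    - {"offset":[-13.5,-20,0],"turn":[-9,31,3],"claw":1.2}
    - {"offset":[-14,-25,-4],"turn":[-11.5,34.8,3.6],"claw":1.2}
    - {"offset":[-14.5,-30,-8.5],"turn":[-11.5,34.8,3.6],"claw":1.2}
    - {"offset":[-14.7,-35,-13],"turn":[-11.5,34.8,3.6],"claw":1.2}
    - {"offset":[-14,-38,-16.5],"turn":[-11.5,34.8,3.6],"claw":1.2}
    - {"offset":[-13.2,-40.7,-19.7],"turn":[-11.5,34.8,3.6],"claw":1.2}
    - {"offset":[-13.2,-40.7,-19.7],"turn":[-11.5,34.8,3.6],"claw":1.2}
    - {"offset":[-13.2,-40.7,-19.7],"turn":[-11.5,34.8,3.6],"claw":1.2}
    - {"offset":[-13.2,-40.7,-19.7],"turn":[-11.5,34.8,3.6],"claw":1.2}

```text
time_s: 24.22
ee_pos: [0.4849, -0.1619, 0.151]
eef_rot: [0.696, -0.128, 0.695, 0.127]
ft_force: [0.3, 0.7, -1.8]
gripper_width: 0.017
```

```bash
python3 -c "
from h import *
p,Rr,o=pose();print(p,o['time_s'],o['ft_force'])
Rg=R.from_quat([-.128,.695,.127,.696])
for z in(.075,.0475,.0463): move([.4844,-.1621,z],Rg)
s=ctrl.snapshot('wrist');g=cv2.imread('pics/wrist2.png');f=s['frame'];cv2.imwrite('pics/w12.png',f)
# gauge-in-hand shift: track bar region between the pictures
t=g[78:130,280:362];r=cv2.matchTemplate(f[60:200,250:390],t,cv2.TM_CCOEFF_NORMED);_,v,_,l=cv2.minMaxLoc(r);print('bell shift px',l[0]-30,l[1]-18,v)
t=g[165:260,292:352];r=cv2.matchTemplate(f[150:280,270:374],t,cv2.TM_CCOEFF_NORMED);_,v,_,l=cv2.minMaxLoc(r);print('bar shift px',l[0]-22,l[1]-15,v)
"
```

```text
[ 0.48494011 -0.16185065  0.15096601] 24.225 [ 0.25236708  0.65956771 -1.82053807]
offset cm [7.6, 0.0, -0.07] turn deg [-0.0, 0.0, -0.0]
offset cm [10.35, 0.0, -0.07] turn deg [-0.0, 0.0, -0.0]
offset cm [10.47, 0.0, -0.07] turn deg [-0.0, 0.0, -0.0]
bell shift px 0 0 0.843594491481781
bar shift px 0 0 0.8242406249046326
```

Request:
arm_command:
  plan:
    - {"offset":[4,0,-0.05],"turn":[0,0,0],"claw":1.2}
    - {"offset":[7.6,0,-0.05],"turn":[0,0,0],"claw":1.2}
    - {"offset":[9,0,-0.05],"turn":[0,0,0],"claw":1.2}
    - {"offset":[9.7,0,-0.05],"turn":[0,0,0],"claw":1.2}
    - {"offset":[10.2,0,-0.05],"turn":[0,0,0],"claw":1.2}
    - {"offset":[10.4,0,-0.05],"turn":[0,0,0],"claw":1.2}
    - {"offset":[10.5,0,-0.05],"turn":[0,0,0],"claw":1.2}
    - {"offset":[10.5,0,-0.05],"turn":[0,0,0],"claw":1.2}

```text
time_s: 25.28
ee_pos: [0.4842, -0.1627, 0.0463]
eef_rot: [0.696, -0.127, 0.695, 0.127]
ft_force: [-2.6, 2.3, 5.5]
gripper_width: 0.017
```

It is seated at the same pose and force as when grasped. I'll open and rise.

Request:
arm_command:
  plan:
    - {"offset":[0,0,0],"turn":[0,0,0],"claw":2}
    - {"offset":[0,0,0],"turn":[0,0,0],"claw":2.5}
    - {"offset":[0,0,0],"turn":[0,0,0],"claw":3.5}
    - {"offset":[0,0,0],"turn":[0,0,0],"claw":4.5}
    - {"offset":[0,0,0],"turn":[0,0,0],"claw":4.5}
    - {"offset":[-2,0,0],"turn":[0,0,0],"claw":4.5}
    - {"offset":[-5,0,0],"turn":[0,0,0],"claw":4.5}
    - {"offset":[-10,0,0],"turn":[0,0,0],"claw":4.5}
    - {"offset":[-14,0,-2.5],"turn":[0,0,0],"claw":4.5}
    - {"offset":[-15.4,0,-2.5],"turn":[0,0,0],"claw":6}
    - {"offset":[-15.4,0,-2.5],"turn":[0,0,0],"claw":6}
    - {"offset":[-15.4,0,-2.5],"turn":[0,0,0],"claw":6}

```text
time_s: 26.78
ee_pos: [0.46, -0.1711, 0.1971]
eef_rot: [0.695, -0.127, 0.697, 0.127]
ft_force: [0.3, 0.4, -0.5]
gripper_width: 0.0602
```

```bash
python3 -c "
from h import *
p,Rr,o=pose();print(p,o['time_s'],o['ft_force'])
s=ctrl.snapshot('wrist');f=s['frame'];g=cv2.imread('pics/w1.png')
cv2.imwrite('pics/w13.png',np.hstack([cv2.resize(g[100:320,220:410],None,fx=2,fy=2),cv2.resize(f[100:320,220:410],None,fx=2,fy=2)]))
for q in ['gauge','gauge_mouth','gauge_grip','gauge_bar','rest']:
    for d in ctrl.mark_of(s,q)[:2]: print(q,np.round(d['xyz'],4).tolist(),round(d['conf'],2))
"
```

```text
[ 0.45995826 -0.17113258  0.19706145] 26.775 [ 0.30100972  0.37530933 -0.53228303]
gauge [0.4279, -0.0289, -0.0041] 0.65
gauge_mouth [0.3574, -0.237, 0.0106] 0.92
gauge_mouth [0.4099, -0.1898, 0.0377] 0.78
gauge_grip [0.485, -0.1649, 0.0429] 0.79
gauge_grip [0.4259, -0.0217, 0.007] 0.69
rest [0.4844, -0.1649, -0.0022] 0.81
rest [0.7596, -0.3815, 0.0021] 0.8
```

View pics/w13.png

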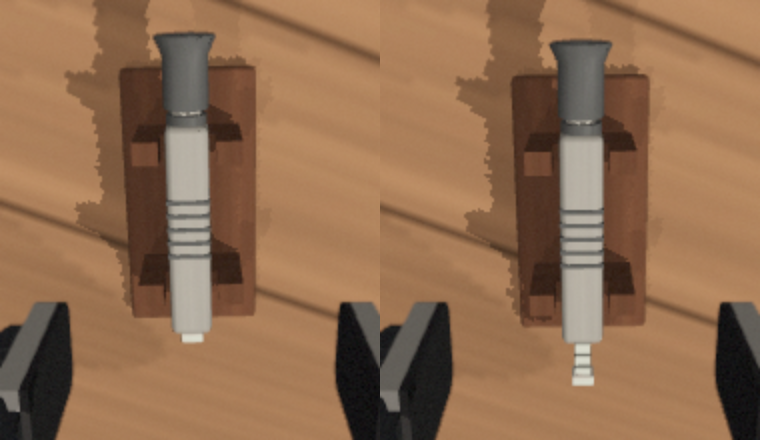

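The right-hand picture shows the gauge back in both notches as before: mouth at (581,43), and the bar's offset to the rest the same as in the earlier view on the left. The white rod now stands out, cap at (583,380). I'll hand the job in.

```bash
python3 -c "
from bench import ctrl
print(ctrl.job_done())"
```

```text
the job is handed in; nothing more can be done
None
```

The job is done and handed in at about 27 s: the gauge was pressed on the live valve and lies back in its rest with the rod showing a reading.

- **Right valve:** I tried this one first, with the bell just touching its washer. I felt only about 1–2 N from the pin, so I took it to be the flat one.
- **Left valve:** The pin pushed back with several newtons over the last 12 mm, so this is the live one. I pushed the bell back about 3.5 mm (about 18 N in all), clear of the 8 mm that counts as rammed. I held it there for about 2 s with force and pose steady.
- **Rod:** After I withdrew, it stood out by roughly 15–20 mm. I did not watch it directly while pressing, because the gripper hid it.
- **Back in the rest:** The gauge sits in both notches, mouth the same way as before, with its place along the rest unchanged to about 1 mm in the before and after pictures. The rod is still out, and the fingers only held the ribbed part of the bar. The gripper is clear of everything.

I made no separate check of the bystanders at the end. The arm kept clear of them throughout and no unexpected forces showed. There was one small side force at the left stem, up to about 7 N, from a misalignment of about 1 mm.

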